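Count to the third gap and slide the tray in

ROBOT

A 6-joint arm with a two-finger parallel gripper is mounted at the origin on the work surface. World frame = base frame: x ahead of the robot, y to its left, z up, the work surface at z = 0. Lengths are in m, angles in rad, forces in N, time in s.
With the tool pointing down it reaches from about 0.25 to 0.775 m from the base axis. Payload 4 kg.
Tool frame: the origin (TCP) lies midway between the tips of the shut fingers; the grasp point (between the pads) lies 19 mm behind it; z points along the fingers, y is the direction in which the jaws open and shut (so a half turn about z gives the same grasp; the last joint's range is limited). The gripper opens to 85 mm and grips with 20 to 120 N. Pads are 22 mm wide; open, the fingers measure 114 mm over their backs; the gripper's body (76 mm by 85 mm) begins 54 mm behind the grasp point. The pads swing forward as they close: fully open they stand 13 mm farther back than shut.
Start: joints at [-1.448, 0.087, 1.371, -0, 1.684, -0.103], TCP at [0.123, -0.536, 0.231] pointing down, gripper open.
Joint ranges: [-3.1, 3.1], [-0.76, 2.03], [0.27, 2.55], [-1.08, 4.22], [0.17, 2.65], [-2.57, 2.57]. Speed limits (rad/s): [2.79, 2.79, 3.14, 3.14, 3.14, 3.14].

INTERFACE

Orientations are given as a 3x3 rotation matrix whose columns are the frame's x, y, z axes.
In Python, from rig import bot gives the robot as it stands. The module is installed in compiled form; this text tells all that it offers.
- The arm moves only by the tool arm_command, never from a script. Its argument "plan" is a list of rows, each a list of 4 numbers: the shift along the tool's x, y, z in mm, then the turn about the tool's z in degrees. In form: [[dx, dy, dz, yaw], ...]. A call has 1 to 20 rows; each row shifts and turns the commanded pose from where the row before left it, along the tool's axes as they then stand; what a row does not reach is not made up. A row lasts 1/8 s, in which the tool goes at most 62.5 mm and 10.7 degrees, less where a joint would pass 70% of its speed; a pose out of reach is approached as far as the arm can. A call is refused whole if a number of a shift passes 62.5 or a number of a turn 10.7, either way. A call with a gripper value outside its range is refused whole. "grip" is the opening, from 0 (shut) to 1 (fully open), set as the call begins (left out, the last holds). The fingers move at their own pace and stop on an object; "force" is the grip in N (left out, the last holds). Time passes only in rows, so rows that do not move let the fingers close. It gives the time, the measured TCP pose, the force and the opening at its end, in the units of the state.
- bot.get_state(): the state, without advancing time (a new reading comes with each control period).
- bot.get_image(name): name is "scene" or "top" or "wrist"; returns (picture, depth): 384x512x3 uint8, red, green, blue; 384x512 float32, m along the optical axis (not along the pixel's ray), 0 where there is no reading.
- bot.calibration(name): a dict with "camera_matrix" (3x3 intrinsics, pixels), "world_from_camera" (4x4, takes a point from camera to world coordinates); the wrist camera has in their place "tool_from_camera" (4x4, takes a point from camera to tool coordinates, whose origin is the TCP and whose axes are the flange's). Camera axes: x right, y down, z forward; pixel columns grow to the right and rows downward; lengths in m; the calibration is good to about 2 mm. A picture is of the moment at which its call begins: read the wrist's pose just before it. calibration takes no time and is no camera call.
- bot.hand_in(): hands the job in, once; it reports no verdict.
The state is a dict: "clock": time; "qpos": joint angles; "dq": joint speeds; "tau": joint torques, N m; "ee_pos": TCP position; "tool_rot": TCP orientation; "force": force on the tool from outside, world axes, zero at the start; "moment": the same for the moment, N m; "grip_width": finger opening in m.
Only numpy, scipy, OpenCV 4.12 (cv2) and the standard library are available. Lean on these libraries where they do the work, as an engineer would, in place of code of your own. Each camera call takes 0.05 s, during which the arm holds its last target.

TASK

Counting from the end of the divider rack where the round post stands, run a closed fingertip along the back rail so that it flicks over the sprung ticket tabs of the first, second and third gaps, one after the other, and none of the other tabs (stocked gaps count too). Then push the loose lidded tray lying in front of the rack along the counter into that third gap, straight and fully home against the rail. Do not lift or tip the tray, and leave everything else where it stands.

Things in the scene. Friction and masses are not known exactly. Their poses are not given: they have to be found in the camera images.
- rack: Fixed divider rack. Origin on the counter, midway between its ends; +x points into the gaps, away from the robot, +y to the robot's left. Seven grey fins 6 mm thick, 45 mm tall, 74 mm apart in y make six gaps 68 mm wide, centred at rack y = +185, +111, +37, -37, -111, -185 mm, open towards the robot at rack x = -36 mm. No floor but the counter.
- rail (a point): Middle of the top front edge of the rack's aluminium stop rail (rack x = +36, y = 0, 45 mm above the counter). The rail closes all gaps behind; it is 14 mm thick, 45 mm tall and carries the ticket tabs. Three gaps hold stock and count like the others; the third gap from the post is always empty.
- post: Round steel post with a knobbed top, 36 mm wide, 86 mm tall, fixed on the counter at one end of the rack (left or right, 250 mm from its middle). Gaps are counted from that end. Origin at the centre of its underside. The other end has only a flat 12 mm high foot.
- tray_center (a point): Centre (20 mm over the counter) of the loose lidded tray before the rack: 80 mm long (its x, pointing roughly away from the robot), 56 mm wide (y), 40 mm tall, about 250 g. In a gap it lies lengthwise with 6 mm to spare on each side; fully home against the rail its centre is at rack x = -4 mm and its near end sticks 8 mm out of the gap.
- tab1 (a joint): Sprung ticket tab 1 from the robot's left, on the rail at rack x = +43, y = +185 mm: stem with a black ticket 20 mm wide, 4 mm thick, from 45 mm (hinge) to 95 mm above the counter. Rad: 0 upright, + leans to the robot's right. Springs back; about 2 N bends it 0.8 rad, then a fingertip at 80 mm height slips past. Flicked when bent over 0.3 rad.
- tab2 (a joint): Sprung ticket tab 2 from the robot's left, on the rail at rack x = +43, y = +111 mm: stem with a black ticket 20 mm wide, 4 mm thick, from 45 mm (hinge) to 95 mm above the counter. Rad: 0 upright, + leans to the robot's right. Springs back; about 2 N bends it 0.8 rad, then a fingertip at 80 mm height slips past. Flicked when bent over 0.3 rad.
- tab3 (a joint): Sprung ticket tab 3 from the robot's left, on the rail at rack x = +43, y = +37 mm: stem with a black ticket 20 mm wide, 4 mm thick, from 45 mm (hinge) to 95 mm above the counter. Rad: 0 upright, + leans to the robot's right. Springs back; about 2 N bends it 0.8 rad, then a fingertip at 80 mm height slips past. Flicked when bent over 0.3 rad.
- tab4 (a joint): Sprung ticket tab 4 from the robot's left, on the rail at rack x = +43, y = -37 mm: stem with a black ticket 20 mm wide, 4 mm thick, from 45 mm (hinge) to 95 mm above the counter. Rad: 0 upright, + leans to the robot's right. Springs back; about 2 N bends it 0.8 rad, then a fingertip at 80 mm height slips past. Flicked when bent over 0.3 rad.
- tab5 (a joint): Sprung ticket tab 5 from the robot's left, on the rail at rack x = +43, y = -111 mm: stem with a black ticket 20 mm wide, 4 mm thick, from 45 mm (hinge) to 95 mm above the counter. Rad: 0 upright, + leans to the robot's right. Springs back; about 2 N bends it 0.8 rad, then a fingertip at 80 mm height slips past. Flicked when bent over 0.3 rad.
- tab6 (a joint): Sprung ticket tab 6 from the robot's left, on the rail at rack x = +43, y = -185 mm: stem with a black ticket 20 mm wide, 4 mm thick, from 45 mm (hinge) to 95 mm above the counter. Rad: 0 upright, + leans to the robot's right. Springs back; about 2 N bends it 0.8 rad, then a fingertip at 80 mm height slips past. Flicked when bent over 0.3 rad.
- stock_tall: Bystander: tall lidded pack standing in the rack, 66 x 54 x 56 mm. Origin at its underside.
- stock_low: Bystander: low lidded pack standing in the rack, 66 x 50 x 30 mm. Origin at its underside.
- tub: Bystander: round clear tub standing in the rack, 52 mm diameter, 58 mm tall. Origin at its underside.
- jar: Bystander: glass jar with steel cap, 60 mm diameter, 95 mm tall. Origin at its underside.
- shaker: Bystander: metal shaker can, 48 mm diameter, 110 mm tall. Origin at its underside.
- bowl: Bystander: steel bowl behind the rack, 120 mm diameter, 45 mm tall. Origin at its underside.
- spoon: Bystander: steel serving spoon with black handle lying behind the rack.
- tray: The same lidded tray; origin at the centre of its underside.

How it is judged:
On the way, in this order (a step that is already met when the one before it is completed fails the run):
1. the tab of the first gap from the post is flicked (bent over by more than 0.3 rad) (((y of post in the frame of rack above 0 m and (value of joint tab1 above 0.3 rad or value of joint tab1 below -0.3 rad)) or (not (y of post in the frame of rack above 0 m) and (value of joint tab6 above 0.3 rad or value of joint tab6 below -0.3 rad)))).
2. the tab of the second gap from the post is flicked (bent over by more than 0.3 rad) (((y of post in the frame of rack above 0 m and (value of joint tab2 above 0.3 rad or value of joint tab2 below -0.3 rad)) or (not (y of post in the frame of rack above 0 m) and (value of joint tab5 above 0.3 rad or value of joint tab5 below -0.3 rad)))).
3. the tab of the third gap from the post is flicked (bent over by more than 0.3 rad) (((y of post in the frame of rack above 0 m and (value of joint tab3 above 0.3 rad or value of joint tab3 below -0.3 rad)) or (not (y of post in the frame of rack above 0 m) and (value of joint tab4 above 0.3 rad or value of joint tab4 below -0.3 rad)))).
4. the tray is home in the third gap from the post (((y of post in the frame of rack above 0 m and y of tray_center in the frame of rack between 0.025 and 0.049 m) or (not (y of post in the frame of rack above 0 m) and y of tray_center in the frame of rack between -0.049 and -0.025 m)) and x of tray_center in the frame of rack between -0.01 and 0.01 m and angle between the x axis of rack and the x axis of tray_center, either way round below 0.13 rad and angle between tray_center's own z axis and vertical below 0.1 rad), for 0.2 s.
At the end, for the whole second after the job is handed in: The tray lies flat and at rest on the counter in the third gap from the post: its centre within 12 mm of the gap's middle, within 6 mm of fully home against the rail, straight within 0.13 rad (all of step 4 and height (world z) of tray_center below 0.025 m and linear speed of tray below 0.02 m/s); the robot touches nothing.
It fails at once if a tab beyond the third gap is flicked ((y of post in the frame of rack above 0 m and ((value of joint tab4 above 0.3 rad or value of joint tab4 below -0.3 rad) or (value of joint tab5 above 0.3 rad or value of joint tab5 below -0.3 rad) or (value of joint tab6 above 0.3 rad or value of joint tab6 below -0.3 rad))) or (not (y of post in the frame of rack above 0 m) and ((value of joint tab1 above 0.3 rad or value of joint tab1 below -0.3 rad) or (value of joint tab2 above 0.3 rad or value of joint tab2 below -0.3 rad) or (value of joint tab3 above 0.3 rad or value of joint tab3 below -0.3 rad)))).
It fails at once if the tray is lifted (12 mm) or tipped (0.35 rad) (height (world z) of tray_center above 0.032 m or angle between tray_center's own z axis and vertical above 0.35 rad).
It fails at once if a bystander is moved by more than 20 mm (distance of any of stock_tall, stock_low, tub, jar, shaker, bowl, spoon from where it was at the start of the episode above 0.02 m).
It also fails if it takes over 64 s, if anything falls off the work surface, if the arm or the gripper's body presses on something with over 40 N, if the wrist force passes 120 N, or if a joint passes its speed limit or range.

## Working session

There is one attempt and no reset: what is moved stays moved. The work goes in short steps, Python scripts to look and compute and a tool call to move; the robot and the scene stay as the last step left them, time stands still between calls to the robot, and variables do not carry over. Pictures are saved under pics/ and viewed, and the job is handed in when it is done.

Besides the shell and the picture viewer there is one more tool, called after "Call:" by a JSON object that holds its "api" and its "payload", one argument or row to a line. arm_command: Moves the arm, as the interface text tells. Its arguments: {"type":"object","properties":{"plan":{"type":"array","items":{"type":"array","items":{"type":"number"}}},"grip":{"type":"number"},"force":{"type":"number"}},"required":["plan"]}

```bash
mkdir -p pics
python3 - <<'E'
from rig import bot
import cv2,numpy as np
s=bot.get_state();print(s)
for n in ["scene","top","wrist"]:
    p,d=bot.get_image(n);cv2.imwrite(f"pics/{n}0.png",p[:,:,::-1]);np.savez(f"pics/{n}0.npz",p=p,d=d)
    print(n,bot.calibration(n))
E
```

```text
{'clock': 0.0, 'qpos': array([-1.44810155e+00,  8.79649830e-02,  1.37227068e+00, -1.19817072e-05,
        1.68359851e+00, -1.03117974e-01]), 'dq': array([ 2.69455529e-05, -2.69889452e-04,  5.81953457e-04, -9.45969105e-04,
        2.69930599e-04, -1.79583223e-04]), 'tau': array([-4.47048205e-04, -3.51861656e+01, -3.13278079e+01, -1.98838552e-04,
        1.06898698e-02, -2.30020845e-05]), 'ee_pos': array([ 0.12306462, -0.53554096,  0.23012534]), 'tool_rot': array([[ 9.74612787e-01,  2.23896928e-01, -2.86149907e-04],
       [ 2.23897004e-01, -9.74610276e-01,  2.22321681e-03],
       [ 2.18886775e-04, -2.23084364e-03, -9.99997488e-01]]), 'force': array([-0.79421307,  0.71937509, -0.09369823]), 'moment': array([0.01250063, 0.00870827, 0.00157673]), 'grip_width': 0.08558224260622961}
scene {'camera_matrix': array([[443.78784089,   0.        , 260.67775848],
       [  0.        , 443.78784089, 188.92041045],
       [  0.        ,   0.        ,   1.        ]]), 'world_from_camera': array([[ 0.77545193,  0.48458826, -0.40478206,  1.16428495],
       [ 0.63112779, -0.57582718,  0.5197122 , -0.
[... 515 characters left out ...]
9166286e-02, -1.52256595e-01, -9.88075279e-01,
         1.03641052e+00],
       [ 0.00000000e+00,  0.00000000e+00,  0.00000000e+00,
         1.00000000e+00]])}
wrist {'camera_matrix': array([[331.43423986,   0.        , 248.72053436],
       [  0.        , 331.43423986, 192.83392029],
       [  0.        ,   0.        ,   1.        ]]), 'tool_from_camera': array([[ 2.75271051e-04, -9.53774714e-01, -3.00522409e-01,
         7.78582465e-02],
       [ 9.99999731e-01,  4.66825332e-04, -5.65599156e-04,
        -9.89574451e-04],
       [ 6.79745647e-04, -3.00522173e-01,  9.53774586e-01,
        -1.41719541e-01],
       [ 0.00000000e+00,  0.00000000e+00,  0.00000000e+00,
         1.00000000e+00]])}
```

View pics/scene0.png

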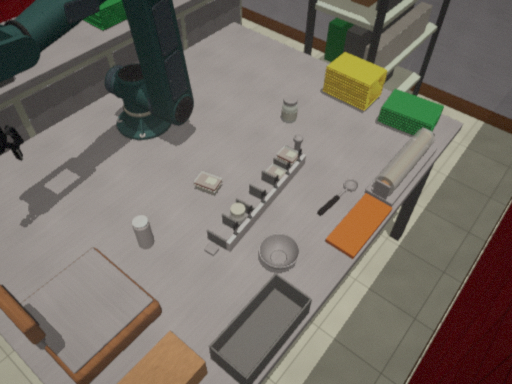

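View pics/top0.png

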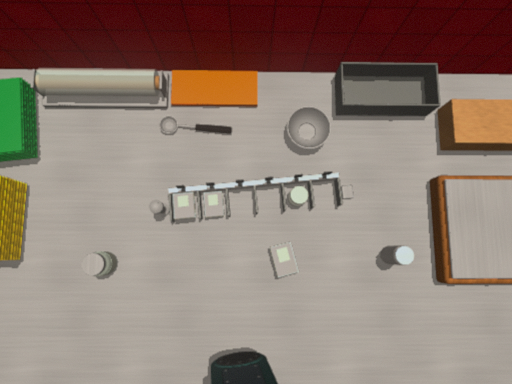

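The post stands at the left end of the rack (top view, about col 157, row 207) and the third gap is empty. The tray is at about (284, 260). I'll enlarge that area next.

Run:
```python
import cv2,numpy as np
f=np.load("pics/top0.npz");p=f['p'][:,:,::-1]
c=p[160:290,145:365]
cv2.imwrite("pics/crop_a.png",cv2.resize(c[:70],None,fx=3.6,fy=3.6,interpolation=cv2.INTER_CUBIC))
cv2.imwrite("pics/crop_b.png",cv2.resize(p[230:290,250:320],None,fx=8,fy=8,interpolation=cv2.INTER_CUBIC))
```

```text
(no output)
```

View pics/crop_a.png

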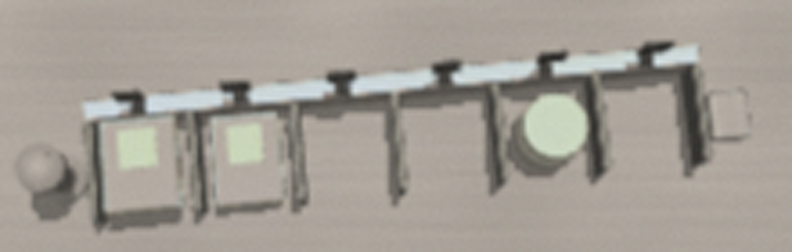

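View pics/crop_b.png

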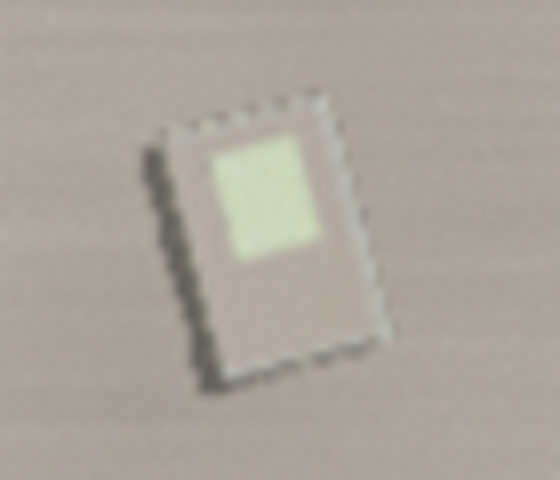

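```bash
cat > h.py <<'E'
import numpy as np,cv2
from rig import bot
def ray(cal,u,v,z):
    K=cal["camera_matrix"];T=cal["world_from_camera"]
    d=T[:3,:3]@np.linalg.solve(K,np.array([u,v,1.]));o=T[:3,3]
    return o+d*(z-o[2])/d[2]
def cloud(cal,d):
    K=cal["camera_matrix"];T=cal["world_from_camera"]
    v,u=np.mgrid[:d.shape[0],:d.shape[1]]
    P=np.stack([(u-K[0,2])/K[0,0]*d,(v-K[1,2])/K[1,1]*d,d],-1)
    return P@T[:3,:3].T+T[:3,3]
def proj(cal,P):
    K=cal["camera_matrix"];T=np.linalg.inv(cal["world_from_camera"])
    q=(np.atleast_2d(P)@T[:3,:3].T+T[:3,3])@K.T
    return q[:,:2]/q[:,2:]
E
python3 - <<'E'
from h import *
for n in ["top","scene"]:
    cal=bot.calibration(n);f=np.load(f"pics/{n}0.npz");p=f['p'].astype(int);W=cloud(cal,f['d'])
    g=W[(W[...,2]<.02)&(W[...,0]>.3)&(W[...,0]<.6)&(abs(W[...,1])<.3)&(f['d']>0)];print(n,"counter z",np.median(g[:,2]))
    m=(p.min(-1)>165)&(W[...,2]>.03)&(W[...,2]<.07)&(W[...,0]>.4)&(W[...,0]<.6)&(abs(W[...,1])<.3)
    if n=="top":
        m[:172]=0;m[:,:165]=0;m[:,341:]=0
        vv,uu=np.nonzero(m);k=vv<(190.5+(uu-168)*(-15.5/170.6)+5);print(len(vv),k.sum())
        Q=np.array([ray(cal,u,v,.045) for u,v in zip(uu[k],vv[k])]);
        c=cv2.fitLine(Q[:,:2].astype(np.float32),cv2.DIST_HUBER,0,.01,.01).ravel();print("line",c,"ang",np.degrees(np.arctan2(-c[0],c[1])))
        t=(Q[:,:2]-c[2:])@c[:2];print(t.min(),t.max(),"n spread",np.percentile((Q[:,:2]-c[2:])@[-c[1],c[0]],[2,98]))
        print("z rail",np.median(W[m][:,2]),"ends",ray(cal,168,190.5,.045),ray(cal,338.6,175,.045))
    m=(W[...,2]>.034)&(W[...,2]<.05)&(W[...,0]>.28)&(W[...,0]<.46)&(W[...,1]>-.2)&(W[...,1]<.1)
    if n=="top": 
        m[:238]=0
        m[:,:262]=0
    else:
        m2=np.zeros_like(m);m2[165:200,185:230]=m[165:200,185:230];m=m2
    T=W[m];r=cv2.minAreaRect(T[:,:2].astype(np.float32));print("tray",len(T),r,np.median(T[:,2]))
for x in (168,170): print(ray(bot.calibration("top"),157,207,.086))
E
```

```text
top counter z -0.0005908967315528812
708 48
line [ 0.00951891 -0.9999547   0.59696037  0.19125812] ang -179.45459
-0.02220311441455014 0.044841623551782055 n spread [-0.00888933  0.00193644]
z rail 0.05174364890845423 ends [0.59738842 0.21343262 0.045     ] [ 0.640552   -0.23156476  0.045     ]
tray 665 ((0.4233323633670807, -0.08689093589782715), (0.0795927569270134, 0.05615470930933952), 14.840227127075195) 0.03949485008706577
scene counter z 0.00047377471861909104
tray 311 ((0.42184990644454956, -0.08761125802993774), (0.08194576948881149, 0.06102600693702698), 14.943175315856934) 0.04034191874552162
[0.54971628 0.2304346  0.086     ]
[0.54971628 0.2304346  0.086     ]
```

Run:
```python
from h import *
from scipy.optimize import least_squares
n="top";cal=bot.calibration(n);f=np.load(f"pics/{n}0.npz");p=f['p'].astype(int);W=cloud(cal,f['d'])
uu,vv=np.meshgrid(np.arange(512),np.arange(384))
line=190.5+(uu-168)*(-15.5/170.6)
m=(p.min(-1)>165)&(abs(vv-line)<7)&(uu>160)&(uu<345)&(W[...,2]<.06)
Q=np.array([ray(cal,u,v,.045) for v,u in np.argwhere(m)])
r=cv2.minAreaRect(Q[:,:2].astype(np.float32));print("rail",len(Q),r,"z",np.median(W[m][:,2]))
# fins/stock etc. by depth
m2=(W[...,2]>.036)&(W[...,2]<.05)&(W[...,0]>.5)&(W[...,0]<.67)&(abs(W[...,1])<.27)
c=cv2.fitLine(Q[:,:2].astype(np.float32),cv2.DIST_HUBER,0,.01,.01).ravel();print(c,np.degrees(np.arctan2(c[0],-c[1])))
a=np.array([-c[1],c[0]]); a=a*np.sign(a[0]) # rack +x
l=np.array([-a[1],a[0]]) # +y
print("a",a,"l",l)
s=(Q[:,:2]-c[2:])@a;t=(Q[:,:2]-c[2:])@l;print("normal pct",np.percentile(s,[1,5,50,95,99]),"t",t.min(),t.max())
tm=(t.min()+t.max())/2;O=c[2:]+l*tm-a*.043;print("rack origin",O)
for k,y in enumerate((.185,.111,.037,-.037,-.111,-.185)): print(k+1,O+a*.043+l*y)
im=np.load("pics/top0.npz")['p'][:,:,::-1].copy();im=cv2.resize(im[160:290,145:365],None,fx=3.6,fy=3.6,interpolation=cv2.INTER_CUBIC)
def pt(x,y,z):
    q=proj(cal,np.r_[O+a*x+l*y,z])[0];return tuple(int(round(v)) for v in ((q-[145,160])+.5)*3.6)
for i in range(7):
    y=.222-.074*i; cv2.line(im,pt(-.036,y,.045),pt(.036,y,.045),(0,0,255),1)
for y in (.185,.111,.037,-.037,-.111,-.185): cv2.circle(im,pt(.043,y,.095),3,(0,255,0),1)
cv2.circle(im,pt(0,.25,.086),4,(255,0,0),1)
cv2.imwrite("pics/fit.png",im)
```

```text
rail 663 ((0.6144608855247498, -0.008711978793144226), (0.02604983001947403, 0.4500884711742401), 5.755146503448486) z 0.0445148417719905
[ 0.10301517 -0.9946798   0.61369675  0.04896874] 5.912824
a [0.9946798  0.10301517] l [-0.10301517  0.9946798 ]
normal pct [-0.01709397 -0.01172153  0.00055356  0.00686496  0.00781248] t -0.28249829411587674 0.1675647688202873
rack origin [ 0.57684547 -0.01262194]
1 [0.6005589  0.17582348]
2 [0.60818202 0.10221718]
3 [0.61580514 0.02861087]
4 [ 0.62342826 -0.04499544]
5 [ 0.63105139 -0.11860175]
6 [ 0.63867451 -0.19220805]
```

View pics/fit.png

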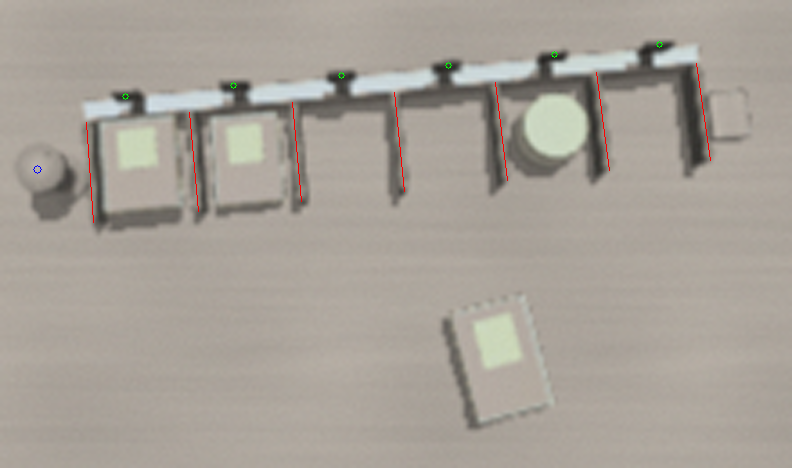

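Run:
```python
from h import *
n="top";cal=bot.calibration(n);f=np.load(f"pics/{n}0.npz");p=f['p'].astype(int);W=cloud(cal,f['d'])
uu,vv=np.meshgrid(np.arange(512),np.arange(384))
line=190.5+(uu-168)*(-15.5/170.6)
m=(p.min(-1)>165)&(abs(vv-line)<5)&(uu>160)&(uu<345)&(W[...,2]<.06)
Q=np.array([ray(cal,u,v,.045) for v,u in np.argwhere(m)])[:,:2]
for _ in range(6):
    c=cv2.fitLine(Q.astype(np.float32),cv2.DIST_HUBER,0,.01,.01).ravel()
    a=np.array([-c[1],c[0]]);a*=np.sign(a[0]);l=np.array([-a[1],a[0]])
    s=(Q-c[2:])@a;print(len(Q),np.degrees(np.arctan2(a[1],a[0])),s.min(),s.max());Q=Q[abs(s)<.0085]
s=(Q-c[2:])@a;t=(Q-c[2:])@l;tm=(t.min()+t.max())/2;print(t.max()-t.min())
O=c[2:]+l*tm-a*(.043);print("rack origin",O)
# black tickets
m=(p.max(-1)<50)&(abs(vv-line+2)<7)&(uu>165)&(uu<342)
nn,L,st,ce=cv2.connectedComponentsWithStats(m.astype(np.uint8))
for i in range(1,nn):
    if st[i,4]>6:
        w=ray(cal,*ce[i],.08)[:2]-O;print(st[i],ce[i],"rack",w@a,w@l)
im=f['p'][:,:,::-1].copy();im=cv2.resize(im[160:290,145:365],None,fx=3.6,fy=3.6,interpolation=cv2.INTER_CUBIC)
def pt(x,y,z):
    q=proj(cal,np.r_[O+a*x+l*y,z])[0];return tuple(int(round(v)) for v in ((q-[145,160])+.5)*3.6)
for i in range(7):
    y=.222-.074*i; cv2.line(im,pt(-.036,y,.045),pt(.036,y,.045),(0,0,255),1)
for y in (.185,.111,.037,-.037,-.111,-.185): cv2.circle(im,pt(.043,y,.095),3,(0,255,0),1)
cv2.circle(im,pt(0,.25,.086),4,(255,0,0),1)
cv2.imwrite("pics/fit2.png",im)
```

```text
634 5.826354 -0.013513372912809999 0.007300465050854487
621 5.660278 -0.00782606237802413 0.006682922611948471
621 5.660278 -0.00782606237802413 0.006682922611948471
621 5.660278 -0.00782606237802413 0.006682922611948471
621 5.660278 -0.00782606237802413 0.006682922611948471
621 5.660278 -0.00782606237802413 0.006682922611948471
0.4501020608052826
rack origin [ 0.57782363 -0.01233463]
```

View pics/fit2.png

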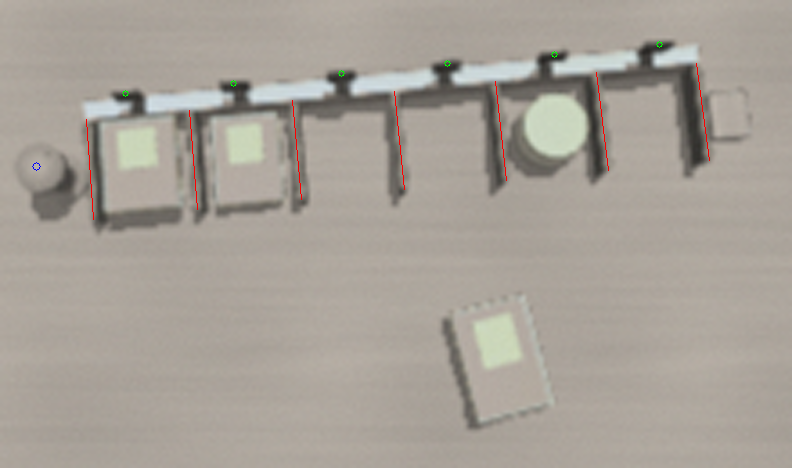

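```bash
cat >> h.py <<'E'
RA=np.radians(5.66);O=np.array([.5778,-.0123])
a=np.array([np.cos(RA),np.sin(RA)]);l=np.array([-a[1],a[0]])
def w(x,y,z): return np.r_[O+a*x+l*y,z]
def r(P): return np.array([(P[:2]-O)@a,(P[:2]-O)@l])*1000
def st():
    s=bot.get_state();R=s['tool_rot'];p=s['ee_pos']
    print("t",s['clock'],"p",p.round(4),"rack mm",r(p).round(1),"yaw",np.degrees(np.arctan2(R[1,0],R[0,0])).round(2),"F",s['force'].round(2),"grip",round(s['grip_width'],4))
    return s
def to(P,yaw=None):
    s=st();R=s['tool_rot'];print("delta tool mm",((R.T@(P-s['ee_pos']))*1000).round(1))
    if yaw is not None: print("turn",-(yaw-np.degrees(np.arctan2(R[1,0],R[0,0]))))
E
python3 -c "
from h import *
print(r(np.array([.4226,-.0872])))
"
```

```text
[-161.83036405  -59.22823036]
```

Call:
{"api": "arm_command", "payload": {
  "plan": [
    [0,0,0,7.3],
    [0,0,0,0]
  ],
  "grip": 0
}}

```text
clock: 0.4
ee_pos: [0.1231, -0.5359, 0.2309]
tool_rot: [[0.995, 0.1, -0.0], [0.1, -0.995, 0.001], [-0.0, -0.001, -1.0]]
force: [0.0, -0.1, 0.3]
grip_width: 0.0519
```

```bash
python3 -c "
from h import *
to(w(.043,.224,.2),5.66)
"
```

```text
t 0.4 p [ 0.1231 -0.5359  0.2309] rack mm [-504.1 -476.2] yaw 5.72 F [ 0.03 -0.12  0.33] grip 0.0519
delta tool mm [ 547.8 -699.6   31.4]
turn 0.05913370367584303
```

Call:
{"api": "arm_command", "payload": {
  "plan": [
    [34,-44,0,0],
    [34,-44,0,0],
    [34,-44,0,0],
    [34,-44,0,0],
    [34,-44,0,0],
    [34,-44,0,0],
    [34,-44,0,0],
    [34,-44,0,0],
    [34,-44,0,0],
    [34,-44,0,0],
    [34,-44,0,0],
    [34,-44,0,0],
    [34,-44,0,0],
    [0,0,0,0],
    [0,0,0,0]
  ]
}}

```text
clock: 2.28
ee_pos: [0.5065, 0.0764, 0.2309]
tool_rot: [[0.995, 0.1, -0.001], [0.1, -0.995, -0.001], [-0.001, 0.001, -1.0]]
force: [0.2, -0.0, 0.1]
grip_width: 0.0001
```

Run:
```python
from h import *
s=st()
p,d=bot.get_image("wrist");cv2.imwrite("pics/w1.png",p[:,:,::-1]);np.savez("pics/w1.npz",p=p,d=d,R=s['tool_rot'],t=s['ee_pos'])
to(w(.043,.224,.2),5.66)
```

```text
t 2.275 p [0.5065 0.0764 0.2309] rack mm [-62.2  95.3] yaw 5.73 F [ 0.21 -0.01  0.11] grip 0.0001
t 2.325 p [0.5064 0.0759 0.2312] rack mm [-62.4  94.8] yaw 5.65 F [ 0.56 -0.24  0.38] grip 0.0
delta tool mm [ 105.4 -129.2   31.1]
turn -0.009810690372582087
```

View pics/w1.png

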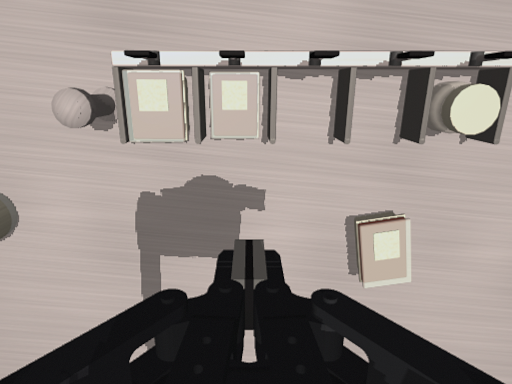

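Run:
```python
from h import *
f=np.load("pics/w1.npz");cal=bot.calibration("wrist")
T=np.eye(4);T[:3,:3]=f['R'];T[:3,3]=f['t'];c={"camera_matrix":cal["camera_matrix"],"world_from_camera":T@cal["tool_from_camera"]}
im=f['p'][:,:,::-1].copy();k=2.0
im=cv2.resize(im[30:180,40:440],None,fx=k,fy=k,interpolation=cv2.INTER_CUBIC)
def pt(x,y,z):
    q=proj(c,w(x,y,z))[0];return tuple(int(round(v)) for v in ((q-[40,30])+.5)*k)
for i in range(7):
    y=.222-.074*i; cv2.line(im,pt(-.036,y,.045),pt(.036,y,.045),(0,0,255),1)
for x in (.036,.05): cv2.line(im,pt(x,.225,.045),pt(x,-.225,.045),(255,0,0),1)
for y in (.185,.111,.037,-.037,-.111): cv2.line(im,pt(.043,y-.01,.095),pt(.043,y+.01,.095),(0,255,0),1)
cv2.imwrite("pics/w1fit.png",im)
# tray top from depth
W=cloud(c,f['d']);m=np.zeros(W.shape[:2],bool);m[205:292,345:418]=1
m&=(W[...,2]>.033)&(W[...,2]<.05);Q=W[m]
rr=cv2.minAreaRect(Q[:,:2].astype(np.float32));print(rr,np.median(Q[:,2]),r(np.array(rr[0])))
```

```text
((0.42198774218559265, -0.08529644459486008), (0.08043476939201355, 0.05591670796275139), 14.713677406311035) 0.03897601553696278 [-162.25189866  -57.27357147]
```

View pics/w1fit.png

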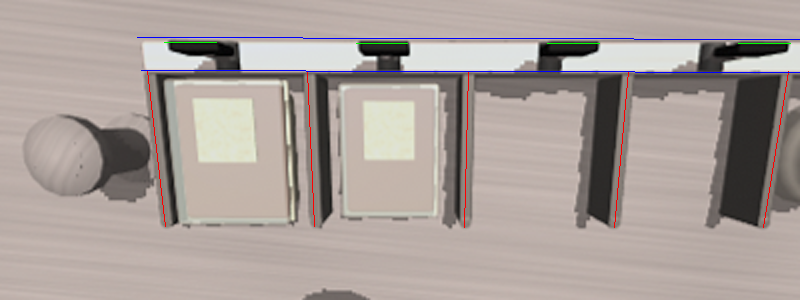

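The rack model sits on the wrist view to within about 1 mm: fins, rail edges and ticket tops all coincide. Next I'll go beside tab 1, on the post side.

Call:
{"api": "arm_command", "payload": {
  "plan": [
    [35,-44,0,0],
    [35,-44,0,0],
    [35,-43,0,0],
    [0,0,50,0],
    [0,0,40,0],
    [0,0,0,0],
    [0,0,0,0]
  ]
}}

```text
clock: 3.2
ee_pos: [0.5994, 0.2163, 0.1437]
tool_rot: [[0.995, 0.097, 0.003], [0.097, -0.995, 0.001], [0.003, -0.0, -1.0]]
force: [-0.2, 0.6, 0.8]
grip_width: -0.0003
```

Run:
```python
from h import *
to(w(.043,.226,.08),5.66)
p,d=bot.get_image("scene");cv2.imwrite("pics/s1.png",cv2.resize(p[110:250,190:330,::-1],None,fx=4,fy=4,interpolation=cv2.INTER_CUBIC))
```

```text
t 3.2 p [0.5994 0.2163 0.1437] rack mm [ 44.  225.4] yaw 5.56 F [-0.2   0.64  0.75] grip -0.0003
delta tool mm [-1.2 -0.6 63.7]
turn -0.09989463315197611
```

View pics/s1.png

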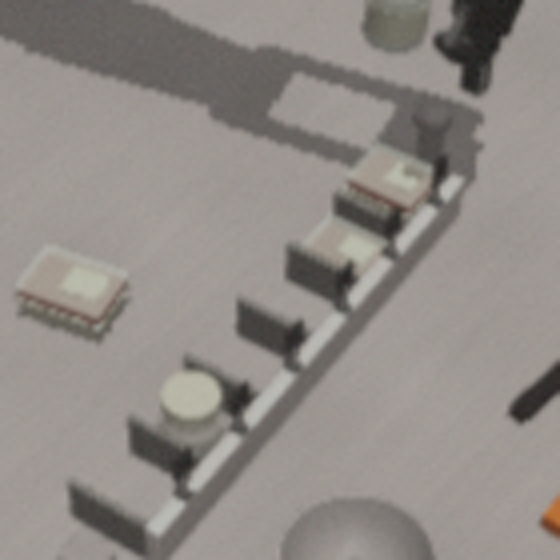

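Call:
{"api": "arm_command", "payload": {
  "plan": [
    [0,0,34,0],
    [-1,-1,30,0],
    [0,0,0,0],
    [0,0,0,0]
  ]
}}

```text
clock: 3.75
ee_pos: [0.599, 0.2184, 0.0804]
tool_rot: [[0.995, 0.098, 0.005], [0.098, -0.995, 0.001], [0.005, -0.001, -1.0]]
force: [-0.0, -0.4, -0.4]
grip_width: 0.0
```

Run:
```python
from h import *
to(w(.043,.02,.08),5.66)
```

```text
t 3.75 p [0.599  0.2184 0.0804] rack mm [ 43.8 227.4] yaw 5.62 F [-0.03 -0.36 -0.4 ] grip 0.0
delta tool mm [ -0.7 207.4   0.3]
turn -0.03621813626830317
```

Call:
{"api": "arm_command", "payload": {
  "plan": [
    [0,10,0,0],
    [0,10,0,0],
    [0,10,0,0],
    [0,10,0,0],
    [0,10,0,0],
    [0,0,0,0]
  ]
}}

```text
clock: 4.5
ee_pos: [0.6023, 0.1676, 0.0773]
tool_rot: [[0.995, 0.097, -0.0], [0.097, -0.995, -0.0], [-0.0, -0.0, -1.0]]
force: [-0.1, 0.1, 1.0]
grip_width: -0.0005
```

Run:
```python
from h import *
to(w(.043,.02,.08),5.66)
p,d=bot.get_image("scene");cv2.imwrite("pics/s2.png",cv2.resize(p[110:250,190:330,::-1],None,fx=4,fy=4,interpolation=cv2.INTER_CUBIC))
```

```text
t 4.5 p [0.6023 0.1676 0.0773] rack mm [ 42.1 176.6] yaw 5.57 F [-0.12  0.14  1.02] grip -0.0005
delta tool mm [  1.2 156.6  -2.7]
turn -0.08558584846696515
```

View pics/s2.png

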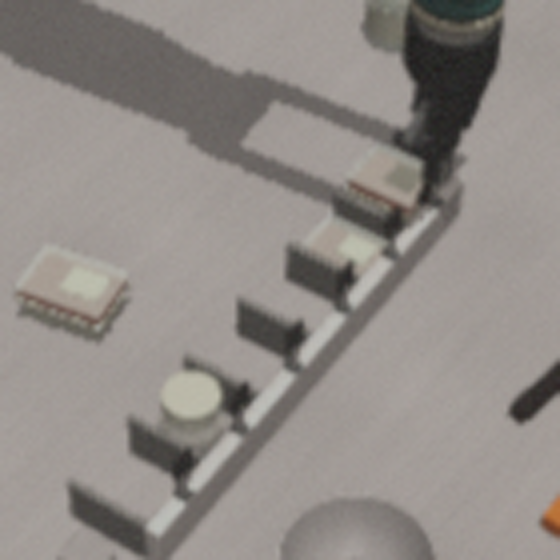

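Run:
```python
from h import *
p,d=bot.get_image("wrist");cv2.imwrite("pics/w2.png",p[:,:,::-1]);st()
```

```text
t 4.6 p [0.6022 0.1683 0.0776] rack mm [ 42.1 177.3] yaw 5.62 F [-0.84  0.59  1.  ] grip 0.0002
```

View pics/w2.png

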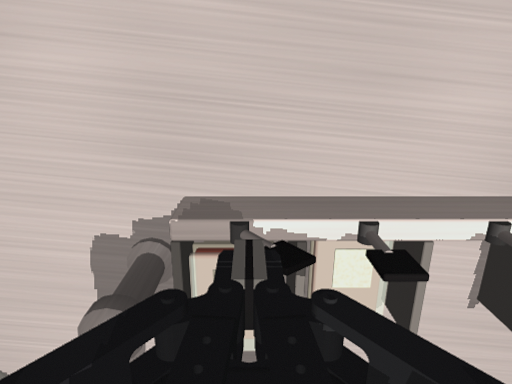

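The fingertip is bending tab 1: its ticket, at about (290, 258), leans to the right. I'll continue along the rail.

Call:
{"api": "arm_command", "payload": {
  "plan": [
    [1,10,-1,0],
    [0,10,0,0],
    [0,10,0,0],
    [0,10,0,0],
    [0,10,0,0],
    [0,10,0,0],
    [0,8,0,0],
    [0,0,0,0]
  ]
}}

```text
clock: 5.6
ee_pos: [0.6099, 0.1002, 0.0782]
tool_rot: [[0.995, 0.097, -0.0], [0.097, -0.995, 0.0], [-0.0, -0.0, -1.0]]
force: [-0.5, 1.1, 0.2]
grip_width: 0.0003
```

Run:
```python
from h import *
to(w(.043,.02,.08),5.66)
p,d=bot.get_image("wrist");cv2.imwrite("pics/w3.png",p[:,:,::-1])
```

```text
t 5.6 p [0.6099 0.1002 0.0782] rack mm [ 43.  108.8] yaw 5.58 F [-0.54  1.11  0.24] grip 0.0003
delta tool mm [ 0.1 88.8 -1.8]
turn -0.07511262003431174
```

View pics/w3.png

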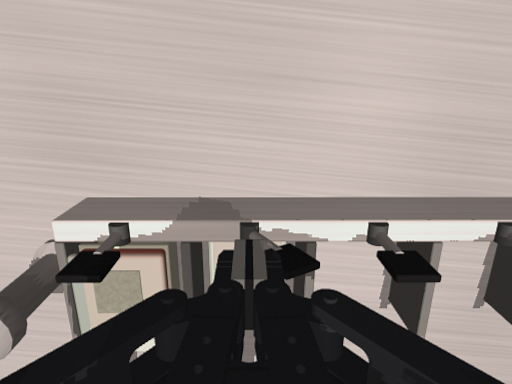

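Tab 1 has sprung back and tab 2 is bent at about (295, 260). On to tab 3.

Call:
{"api": "arm_command", "payload": {
  "plan": [
    [0,10,0,0],
    [0,10,0,0],
    [0,10,0,0],
    [0,10,0,0],
    [0,10,0,0],
    [0,10,0,0],
    [0,10,0,0],
    [0,10,0,0],
    [0,3,0,0],
    [0,0,0,0]
  ]
}}

```text
clock: 6.9
ee_pos: [0.618, 0.0182, 0.0783]
tool_rot: [[0.995, 0.098, -0.0], [0.098, -0.995, 0.0], [-0.0, -0.0, -1.0]]
force: [-0.9, 1.2, 0.2]
grip_width: 0.0001
```

Run:
```python
from h import *
to(w(.043,.02,.08),5.66)
p,d=bot.get_image("wrist");cv2.imwrite("pics/w4.png",p[:,:,::-1])
```

```text
t 6.9 p [0.618  0.0182 0.0783] rack mm [43.  26.4] yaw 5.63 F [-0.92  1.24  0.16] grip 0.0001
delta tool mm [-0.   6.4 -1.7]
turn -0.03408466986616965
```

View pics/w4.png

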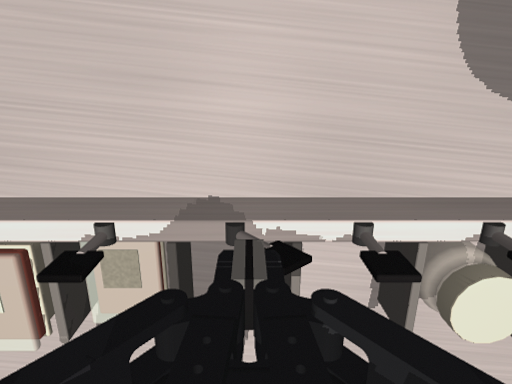

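Tab 3 is bent at about (290, 258), while tab 4 at about (385, 265) stands upright and untouched. I'll lift off and go to the right-hand side of the tray.

Call:
{"api": "arm_command", "payload": {
  "plan": [
    [0,0,-25,0],
    [0,0,-45,0],
    [0,0,0,0]
  ]
}}

```text
clock: 7.32
ee_pos: [0.621, 0.0179, 0.154]
tool_rot: [[0.995, 0.099, 0.011], [0.099, -0.995, -0.002], [0.01, 0.003, -1.0]]
force: [-0.5, 0.6, 0.3]
grip_width: -0.0002
```

Run:
```python
from h import *
to(np.array([.4375,-.1446,.15]),14.75)
```

```text
t 7.325 p [0.621  0.0179 0.154 ] rack mm [45.9 25.8] yaw 5.66 F [-0.48  0.63  0.33] grip -0.0002
delta tool mm [-198.6  143.6    2.3]
turn -9.092394655450398
```

Call:
{"api": "arm_command", "payload": {
  "plan": [
    [-38,29,0,0],
    [-40,29,0,0],
    [-40,29,0,0],
    [-40,29,0,0],
    [-40,28,0,0],
    [0,0,0,-9.1],
    [0,0,0,0],
    [0,0,0,0]
  ]
}}

```text
clock: 8.32
ee_pos: [0.4353, -0.1443, 0.1479]
tool_rot: [[0.967, 0.253, -0.001], [0.253, -0.967, -0.0], [-0.001, -0.0, -1.0]]
force: [0.2, 0.2, -0.5]
grip_width: -0.0001
```

Run:
```python
from h import *
s=st()
p,d=bot.get_image("wrist");cv2.imwrite("pics/w5.png",p[:,:,::-1])
to(np.array([.4375,-.1446,.015]),14.75)
cal=bot.calibration("wrist");T=np.eye(4);T[:3,:3]=s['tool_rot'];T[:3,3]=s['ee_pos'];c={"camera_matrix":cal["camera_matrix"],"world_from_camera":T@cal["tool_from_camera"]}
W=cloud(c,d);C=np.array([.4222,-.0866]);m=(W[...,2]>.034)&(W[...,2]<.046)&(np.hypot(W[...,0]-C[0],W[...,1]-C[1])<.06)
Q=W[m];print(len(Q),cv2.minAreaRect(Q[:,:2].astype(np.float32)))
```

```text
t 8.325 p [ 0.4353 -0.1443  0.1479] rack mm [-154.9 -117.3] yaw 14.66 F [ 0.21  0.24 -0.47] grip -0.0001
t 8.375 p [ 0.4354 -0.1442  0.148 ] rack mm [-154.7 -117.2] yaw 14.7 F [-0.56  0.44 -0.32] grip -0.0001
delta tool mm [  2.   1. 133.]
turn -0.05410782981610218
6761 ((0.4220578074455261, -0.08569350838661194), (0.07918615639209747, 0.05629902705550194), 14.76990795135498)
```

View pics/w5.png

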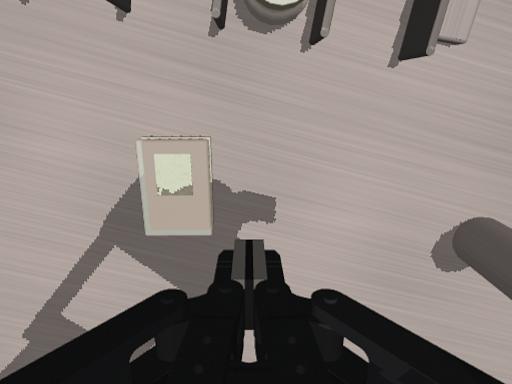

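Call:
{"api": "arm_command", "payload": {
  "plan": [
    [2,0,50,0],
    [0,0,50,0],
    [0,0,33,0],
    [0,0,0,0],
    [0,-8,0,0],
    [0,-6,0,0],
    [0,-4,0,0],
    [0,-2,0,0],
    [0,0,0,0]
  ]
}}

```text
clock: 9.5
ee_pos: [0.4327, -0.125, 0.0161]
tool_rot: [[0.967, 0.255, 0.002], [0.255, -0.967, -0.001], [0.001, 0.002, -1.0]]
force: [0.7, -1.7, 0.9]
grip_width: -0.0001
```

```bash
cat >> h.py <<'E'
def tray(n="top",lo=.033):
    cal=bot.calibration(n);p,d=bot.get_image(n);W=cloud(cal,d)
    m=(W[...,2]>lo)&(W[...,2]<.05)
    Y=p.astype(int);x=(W[...,:2]-O)@a;y=(W[...,:2]-O)@l
    m&=(x>-.23)&(x<.035)&(y>-.12)&(y<.073)
    return p,d,W,m,x,y
E
python3 - <<'E'
from h import *
to(w(-.155,-.003,.015),5.66)
p,d=bot.get_image("top");cv2.imwrite("pics/t2.png",cv2.resize(p[160:300,200:360,::-1],None,fx=4,fy=4,interpolation=cv2.INTER_CUBIC))
E
```

```text
t 9.5 p [ 0.4327 -0.125   0.0161] rack mm [-155.5  -97.8] yaw 14.74 F [ 0.71 -1.72  0.95] grip -0.0001
delta tool mm [ 15.5 -93.5   0.9]
turn 9.084961839948809
```

View pics/t2.png

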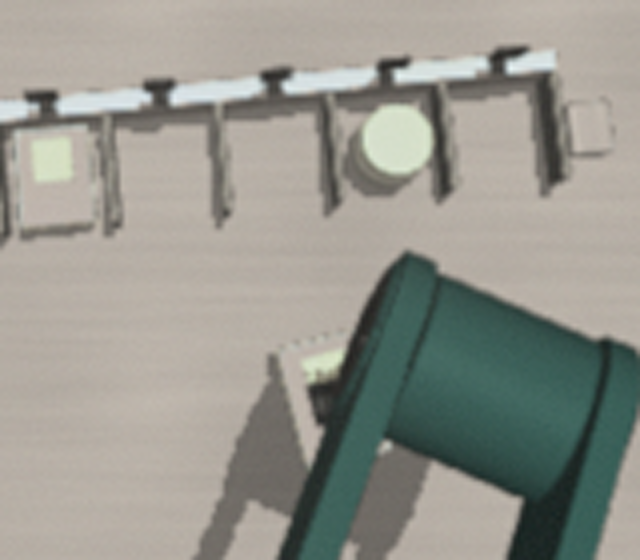

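Call:
{"api": "arm_command", "payload": {
  "plan": [
    [1.3,-8,0,0.9],
    [1.1,-8,0,0.9],
    [1,-8,0,0.9],
    [0.9,-8,0,0.9],
    [0.8,-8,0,0.9],
    [0.6,-8,0,0.9],
    [0.5,-8,0,0.9],
    [0,0,0,0]
  ]
}}

```text
clock: 10.55
ee_pos: [0.426, -0.0676, 0.015]
tool_rot: [[0.989, 0.147, -0.001], [0.147, -0.989, 0.001], [-0.001, -0.001, -1.0]]
force: [0.0, 1.5, -0.4]
grip_width: -0.0003
```

Run:
```python
from h import *
to(w(-.155,-.0035,.015),5.66)
p,d=bot.get_image("wrist");cv2.imwrite("pics/w6.png",p[:,:,::-1])
p,d=bot.get_image("scene");cv2.imwrite("pics/s6.png",cv2.resize(p[110:250,140:300,::-1],None,fx=4,fy=4,interpolation=cv2.INTER_CUBIC))
```

```text
t 10.55 p [ 0.426  -0.0676  0.015 ] rack mm [-156.5  -40.1] yaw 8.48 F [ 0.02  1.49 -0.36] grip -0.0003
delta tool mm [  3.3 -36.4   0. ]
turn 2.817981944785135
```

View pics/w6.png

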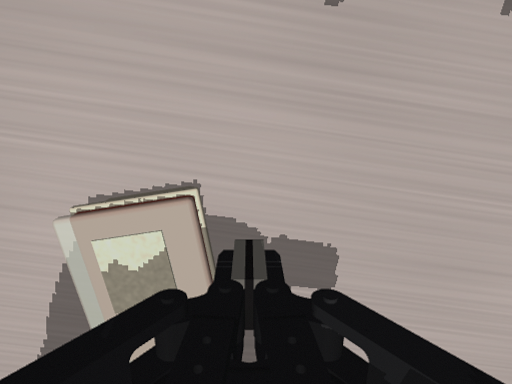

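View pics/s6.png

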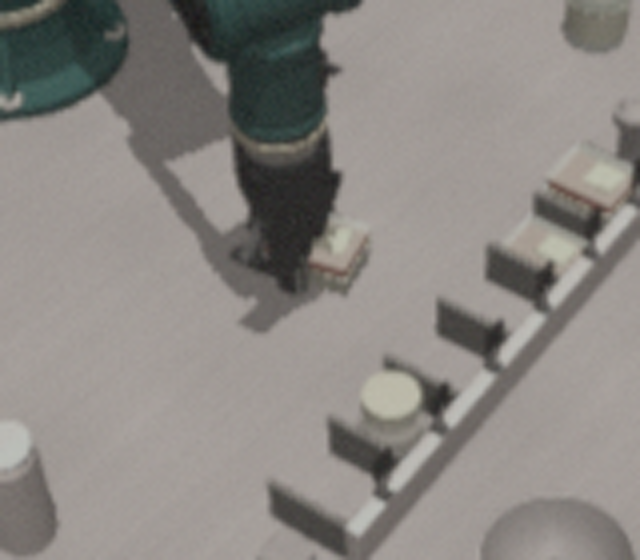

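```bash
cat >> h.py <<'E'
def wtray(name=None,lo=.034,hi=.046):
    s=st();p,d=bot.get_image("wrist")
    if name: cv2.imwrite(name,p[:,:,::-1])
    cal=bot.calibration("wrist");T=np.eye(4);T[:3,:3]=s['tool_rot'];T[:3,3]=s['ee_pos'];c={"camera_matrix":cal["camera_matrix"],"world_from_camera":T@cal["tool_from_camera"]}
    W=cloud(c,d);x=(W[...,:2]-O)@a;y=(W[...,:2]-O)@l
    m=(W[...,2]>lo)&(W[...,2]<hi)&(x<.033)&(x>-.3)&(abs(y)<.15)&(d>0)
    return s,W,m,x,y
E
python3 - <<'E'
from h import *
s,W,m,x,y=wtray()
# bounding
m[:, 215:]=0
n,L,stt,ce=cv2.connectedComponentsWithStats(m.astype(np.uint8));i=1+np.argmax(stt[1:,4]);k=L==i
Q=np.c_[x[k],y[k]]*1000
h=cv2.convexHull(Q.astype(np.float32))[:,0];print(cv2.approxPolyDP(h,2.5,True)[:,0].round(1))
E
```

```text
t 10.65 p [ 0.4262 -0.0682  0.0151] rack mm [-156.4  -40.7] yaw 8.45 F [ 0.05  0.17 -0.31] grip 0.0001
[[-119.9  -15.3]
 [-131.5   38.3]
 [-181.4   28.4]
 [-159.2  -22.1]]
```

The tray is now at rack (-165, +3.5) and yawed about +11.5° to the rack. It needs a push behind its centre to turn back clockwise.

Call:
{"api": "arm_command", "payload": {
  "plan": [
    [0,8,0,2.8],
    [0,8,0,0],
    [-11,0,0,0],
    [-11,0,0,0],
    [0,0,0,0],
    [0,0,0,0]
  ]
}}

```text
clock: 11.45
ee_pos: [0.4065, -0.0866, 0.0155]
tool_rot: [[0.995, 0.098, 0.001], [0.098, -0.995, -0.0], [0.001, 0.0, -1.0]]
force: [-0.8, 0.0, -0.9]
grip_width: 0.0
```

Run:
```python
from h import *
to(w(-.178,-.055,.015),5.66)
```

```text
t 11.45 p [ 0.4065 -0.0866  0.0155] rack mm [-177.8  -57. ] yaw 5.63 F [-0.76  0.04 -0.86] grip 0.0
delta tool mm [-0.2 -2.   0.5]
turn -0.027617520023921927
```

Call:
{"api": "arm_command", "payload": {
  "plan": [
    [0,-6,0,0],
    [0,-6,0,0],
    [0,-4,0,0],
    [0,-4,0,0],
    [0,-4,0,0],
    [0,-2,0,0],
    [0,0,0,0]
  ]
}}

```text
clock: 12.32
ee_pos: [0.4039, -0.0605, 0.0153]
tool_rot: [[0.995, 0.098, 0.0], [0.098, -0.995, 0.0], [0.0, -0.0, -1.0]]
force: [-0.2, -0.6, -0.6]
grip_width: 0.0001
```

```bash
cat >> h.py <<'E'
def meas(name=None,cut=212):
    s,W,m,x,y=wtray(name)
    m[:, cut:]=0
    n,L,stt,ce=cv2.connectedComponentsWithStats(m.astype(np.uint8));i=1+np.argmax(stt[1:,4]);k=L==i
    Q=np.c_[x[k],y[k]]*1000
    h=cv2.convexHull(Q.astype(np.float32))[:,0];print(cv2.approxPolyDP(h,2.5,True)[:,0].round(1).tolist())
E
python3 -c "
from h import *
meas('pics/w7.png')"
```

```text
t 12.325 p [ 0.4039 -0.0605  0.0153] rack mm [-177.8  -30.8] yaw 5.65 F [-0.2  -0.59 -0.56] grip 0.0001
[[-118.69999694824219, -7.800000190734863], [-124.4000015258789, 45.599998474121094], [-198.10000610351562, 38.29999923706055], [-179.5, -12.100000381469727], [-170.0, -14.399999618530273]]
```

View pics/w7.png

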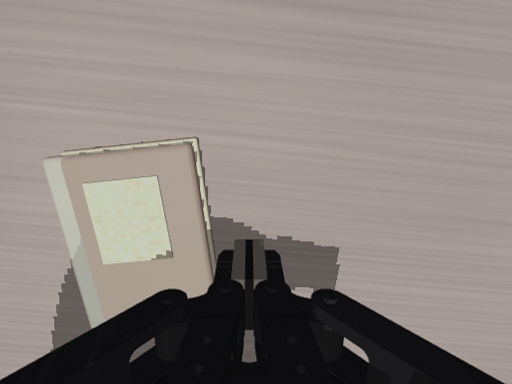

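Call:
{"api": "arm_command", "payload": {
  "plan": [
    [0,-4,0,0],
    [0,-3,0,0],
    [0,-1,0,0],
    [0,0,0,0]
  ]
}}

```text
clock: 12.88
ee_pos: [0.4031, -0.0526, 0.0153]
tool_rot: [[0.995, 0.098, 0.0], [0.098, -0.995, 0.0], [0.0, -0.0, -1.0]]
force: [-0.2, -0.3, 0.2]
grip_width: 0.0
```

```bash
python3 -c "
from h import *
meas('pics/w8.png')"
```

```text
t 12.875 p [ 0.4031 -0.0526  0.0153] rack mm [-177.8  -22.8] yaw 5.65 F [-0.15 -0.26  0.23] grip 0.0
[[-118.69999694824219, -4.699999809265137], [-121.4000015258789, 50.0], [-198.10000610351562, 46.70000076293945], [-180.8000030517578, -3.5], [-160.89999389648438, -6.800000190734863]]
```

Call:
{"api": "arm_command", "payload": {
  "plan": [
    [0,4,0,0],
    [9,0,0,0],
    [0,0,0,0],
    [0,-5,0,0],
    [0,-5,0,0],
    [0,-5,0,0],
    [0,-4,0,0],
    [0,-3,0,0],
    [0,0,0,0]
  ]
}}

```text
clock: 14.05
ee_pos: [0.4103, -0.0336, 0.0153]
tool_rot: [[0.995, 0.099, -0.0], [0.099, -0.995, 0.0], [0.0, -0.0, -1.0]]
force: [-0.3, 0.1, -0.2]
grip_width: 0.0002
```

```bash
python3 -c "
from h import *
meas('pics/w9.png')"
```

```text
t 14.05 p [ 0.4103 -0.0336  0.0153] rack mm [-168.8   -4.6] yaw 5.66 F [-0.27  0.1  -0.16] grip 0.0002
[[-118.5999984741211, 10.600000381469727], [-117.4000015258789, 64.4000015258789], [-190.39999389648438, 66.9000015258789], [-170.8000030517578, 14.100000381469727]]
```

View pics/w9.png

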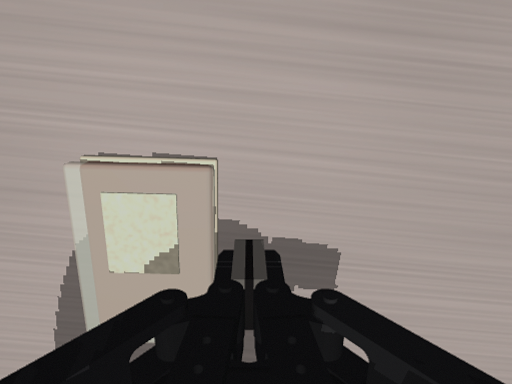

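The tray is at rack (-158, +38), yawed about -1.5°, which lines it up with gap 3. I'll back off and move behind it with the fingers part-open for a two-point push on its near end.

Call:
{"api": "arm_command", "payload": {
  "plan": [
    [0,10,0,0],
    [0,4,-40,0],
    [0,0,-45,0],
    [-20,-20,0,0],
    [-20,-20,0,0],
    [-20,-18,0,0],
    [0,0,0,0],
    [0,0,0,0]
  ],
  "grip": 0.4
}}

```text
clock: 15.1
ee_pos: [0.347, 0.0033, 0.1006]
tool_rot: [[0.995, 0.098, 0.001], [0.098, -0.995, -0.001], [0.001, 0.001, -1.0]]
force: [-0.5, -0.3, -0.2]
grip_width: 0.0343
```

```bash
python3 -c "
from h import *
meas('pics/w10.png',500)
to(w(-.229,.038,.012),5.66)"
```

```text
t 15.1 p [0.347  0.0033 0.1006] rack mm [-228.1   38.3] yaw 5.61 F [-0.49 -0.3  -0.21] grip 0.0343
[[-117.5999984741211, 65.0], [-196.5, 66.4000015258789], [-197.60000610351562, 13.399999618530273], [-120.0999984741211, 10.0]]
t 15.15 p [0.3471 0.0033 0.1005] rack mm [-228.1   38.2] yaw 5.6 F [ 0.39 -0.09  0.05] grip 0.0342
delta tool mm [-1.   0.2 88.5]
turn -0.06334330226400464
```

View pics/w10.png

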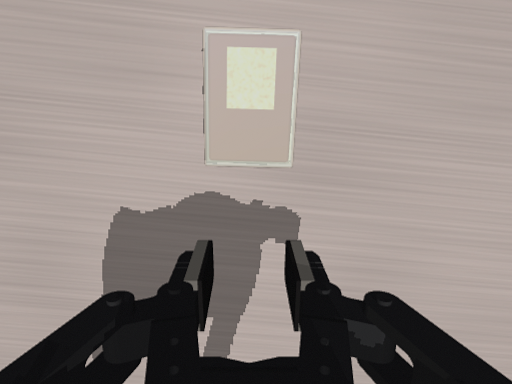

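Call:
{"api": "arm_command", "payload": {
  "plan": [
    [0,1,40,0],
    [0,0,48,0],
    [0,0,0,0],
    [8,0,0,0],
    [8,0,0,0],
    [6,0,0,0],
    [6,0,0,0],
    [8,0,0,0],
    [8,0,0,0],
    [8,0,0,0],
    [8,0,0,0],
    [8,0,0,0],
    [8,0,0,0],
    [0,0,0,0]
  ]
}}

```text
clock: 16.9
ee_pos: [0.4231, 0.0104, 0.0124]
tool_rot: [[0.995, 0.098, 0.001], [0.098, -0.995, -0.0], [0.001, 0.0, -1.0]]
force: [-0.6, 1.5, -1.0]
grip_width: 0.0342
```

```bash
python3 -c "
from h import *
meas('pics/w11.png',500)
to(w(-.055,.037,.012),5.66)"
```

```text
t 16.9 p [0.4231 0.0104 0.0124] rack mm [-151.7   37.9] yaw 5.64 F [-0.57  1.49 -0.96] grip 0.0342
[[-59.5, 13.800000190734863], [-60.599998474121094, 67.9000015258789], [-144.10000610351562, 69.9000015258789], [-162.60000610351562, 56.400001525878906], [-162.0, 22.0], [-144.39999389648438, 8.300000190734863]]
t 16.95 p [0.4226 0.0104 0.0123] rack mm [-152.2   37.9] yaw 5.64 F [ 0.37 -0.52  0.36] grip 0.0347
delta tool mm [97.2  0.9  0.4]
turn -0.018151913772145534
```

View pics/w11.png

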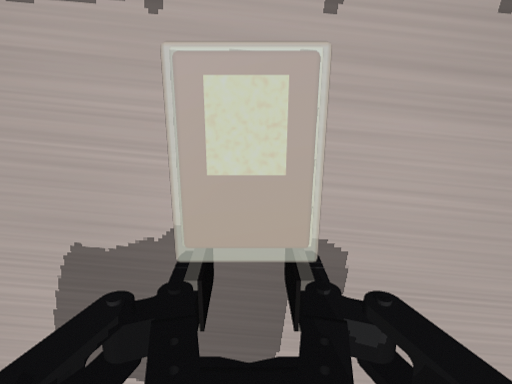

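The tray follows squarely, and its centre is about 3 mm left of the gap's middle. I'll steer it slightly right before it enters.

Call:
{"api": "arm_command", "payload": {
  "plan": [
    [4,1,0,1],
    [4,1,0,1],
    [4,0,0,0],
    [2,0,0,0],
    [0,0,0,0]
  ]
}}

```text
clock: 17.58
ee_pos: [0.4366, 0.0094, 0.0124]
tool_rot: [[0.998, 0.063, 0.001], [0.063, -0.998, -0.0], [0.001, 0.0, -1.0]]
force: [-0.2, -0.3, -0.4]
grip_width: 0.0346
```

```bash
python3 -c "
from h import *
meas('pics/w12.png',500)
to(w(-.055,.037,.012),5.66)"
```

```text
t 17.575 p [0.4366 0.0094 0.0124] rack mm [-138.4   35.6] yaw 3.64 F [-0.17 -0.3  -0.38] grip 0.0346
[[-46.400001525878906, 62.20000076293945], [-129.6999969482422, 67.30000305175781], [-148.3000030517578, 54.400001525878906], [-149.10000610351562, 20.100000381469727], [-132.5, 5.599999904632568], [-48.29999923706055, 7.599999904632568]]
t 17.625 p [0.4365 0.0094 0.0124] rack mm [-138.5   35.6] yaw 3.63 F [-0.05 -0.23 -0.53] grip 0.0345
delta tool mm [83.4 -4.4  0.5]
turn -2.025015513882822
```

View pics/w12.png

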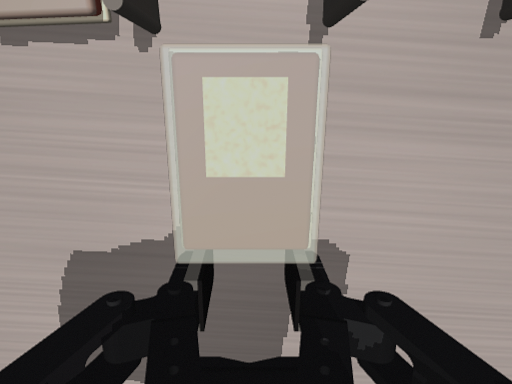

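Call:
{"api": "arm_command", "payload": {
  "plan": [
    [4,0,0,-1],
    [4,0,0,-0.5],
    [6,0,0,0],
    [6,0,0,0],
    [6,0,0,0],
    [4,0,0,-0.5],
    [0,0,0,0]
  ]
}}

```text
clock: 18.5
ee_pos: [0.4667, 0.0121, 0.0124]
tool_rot: [[0.995, 0.098, 0.001], [0.098, -0.995, -0.0], [0.001, 0.0, -1.0]]
force: [0.2, -0.4, 0.2]
grip_width: 0.0345
```

```bash
python3 -c "
from h import *
meas('pics/w13.png',500)
to(w(-.055,.037,.012),5.66)"
```

```text
t 18.5 p [0.4667 0.0121 0.0124] rack mm [-108.1   35.2] yaw 5.65 F [ 0.22 -0.39  0.23] grip 0.0345
[[-16.200000762939453, 11.800000190734863], [-16.700000762939453, 65.0999984741211], [-100.80000305175781, 67.19999694824219], [-118.19999694824219, 53.599998474121094], [-118.5999984741211, 19.200000762939453], [-101.4000015258789, 6.199999809265137]]
t 18.55 p [0.4665 0.0121 0.0124] rack mm [-108.3   35.2] yaw 5.64 F [-0.42 -0.26 -0.13] grip 0.034
delta tool mm [53.3 -1.8  0.4]
turn -0.016217846519468004
```

View pics/w13.png

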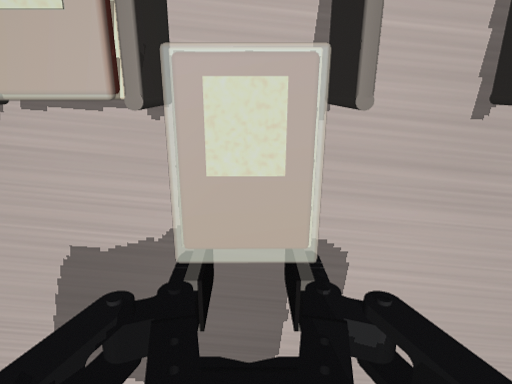

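The tray is straight inside the mouth of gap 3. I'll push on to the rail, slowing near the end.

Call:
{"api": "arm_command", "payload": {
  "plan": [
    [6,0,0,0],
    [6,0,0,0],
    [6,0,0,0],
    [6,0,0,0],
    [6,0,0,0],
    [6,0,0,0],
    [5,0,0,0],
    [4,0,0,0],
    [3,0,0,0],
    [2,0,0,0],
    [0,0,0,0],
    [0,0,0,0]
  ]
}}

```text
clock: 20.05
ee_pos: [0.5161, 0.0169, 0.0125]
tool_rot: [[0.995, 0.098, 0.001], [0.098, -0.995, -0.0], [0.001, 0.0, -1.0]]
force: [-0.3, 0.4, 0.3]
grip_width: 0.0339
```

```bash
python3 -c "
from h import *
meas('pics/w14.png',500)
to(w(-.055,.037,.012),5.66)"
```

```text
t 20.05 p [0.5161 0.0169 0.0125] rack mm [-58.5  35.2] yaw 5.64 F [-0.31  0.42  0.29] grip 0.0339
[[32.5, 10.399999618530273], [31.100000381469727, 65.30000305175781], [-51.70000076293945, 67.4000015258789], [-68.5, 53.70000076293945], [-68.5999984741211, 19.299999237060547], [-50.900001525878906, 5.699999809265137]]
t 20.1 p [0.516  0.0169 0.0125] rack mm [-58.6  35.2] yaw 5.63 F [ 0.1  -0.98 -0.31] grip 0.0341
delta tool mm [ 3.6 -1.8  0.5]
turn -0.02606445965633064
```

View pics/w14.png

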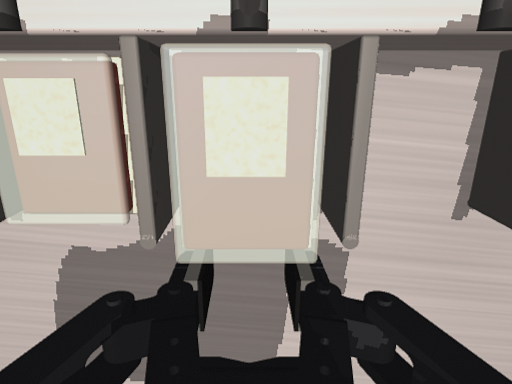

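Call:
{"api": "arm_command", "payload": {
  "plan": [
    [1.5,0,0,0],
    [1,0,0,0],
    [0,0,0,0],
    [0,0,0,0]
  ]
}}

```text
clock: 20.6
ee_pos: [0.5176, 0.0171, 0.0123]
tool_rot: [[0.995, 0.098, -0.002], [0.098, -0.995, -0.0], [-0.002, 0.0, -1.0]]
force: [-5.1, -0.4, 4.4]
grip_width: 0.0343
```

Call:
{"api": "arm_command", "payload": {
  "plan": [
    [1,0,0,0],
    [1,0,0,0],
    [0,0,0,0]
  ]
}}

```text
clock: 20.98
ee_pos: [0.5175, 0.0171, 0.012]
tool_rot: [[0.995, 0.098, -0.007], [0.098, -0.995, -0.001], [-0.007, 0.0, -1.0]]
force: [-10.7, -1.9, 7.6]
grip_width: 0.0345
```

The force climbed to 10.7 N while the TCP stood still at x = 0.5175, so the tray is home against the rail. Backing straight out.

Call:
{"api": "arm_command", "payload": {
  "plan": [
    [-3,0,0,0],
    [-8,0,0,0],
    [-20,0,0,0],
    [-20,0,0,0],
    [0,0,-45,0],
    [0,0,-50,0],
    [0,0,0,0],
    [0,0,0,0]
  ]
}}

```text
clock: 21.98
ee_pos: [0.4695, 0.0124, 0.1071]
tool_rot: [[0.995, 0.098, 0.001], [0.098, -0.995, -0.0], [0.001, 0.0, -1.0]]
force: [0.8, -0.4, -0.5]
grip_width: 0.034
```

```bash
python3 -c "
from h import *
meas('pics/w15.png',500)
s,W,m,x,y=wtray()
m&=(y>0)&(y<.075);k=m&(y>.007)&(y<.068)&(x<.0335)
n,L,stt,ce=cv2.connectedComponentsWithStats(k.astype(np.uint8));i=1+np.argmax(stt[1:,4]);q=L==i
Q=np.c_[x[q],y[q]]*1000;print(cv2.minAreaRect(Q.astype(np.float32)),Q.min(0),Q.max(0),W[q][:,2].mean())
cal=bot.calibration('scene');p,d=bot.get_image('scene');cv2.imwrite('pics/s15.png',cv2.resize(p[110:250,190:330,::-1],None,fx=4,fy=4,interpolation=cv2.INTER_CUBIC))
p,d=bot.get_image('top');cv2.imwrite('pics/t15.png',cv2.resize(p[100:290,80:430,::-1],None,fx=2.2,fy=2.2,interpolation=cv2.INTER_CUBIC))
"
```

```text
t 21.975 p [0.4695 0.0124 0.1071] rack mm [-105.4   35.3] yaw 5.64 F [ 0.84 -0.38 -0.49] grip 0.034
[[20.299999237060547, 9.600000381469727], [19.700000762939453, 64.9000015258789], [-44.599998474121094, 64.30000305175781], [-43.5, 10.100000381469727]]
t 22.025 p [0.4688 0.0125 0.1061] rack mm [-106.    35.4] yaw 5.64 F [ 0.03 -0.34 -0.78] grip 0.0341
((-12.923097610473633, 37.617916107177734), (63.747344970703125, 56.26337432861328), 0.00914097111672163) [-44.80096485   9.48781441] [18.95407505 65.74917776] 0.039207443786205186
```

View pics/w15.png

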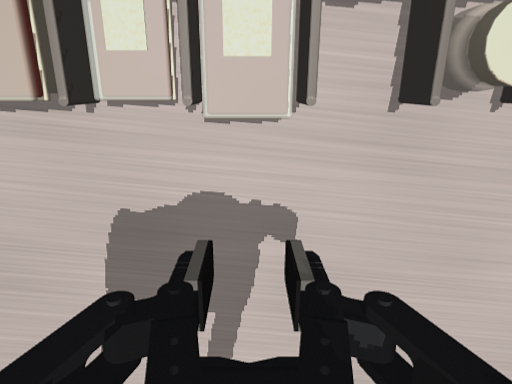

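View pics/s15.png

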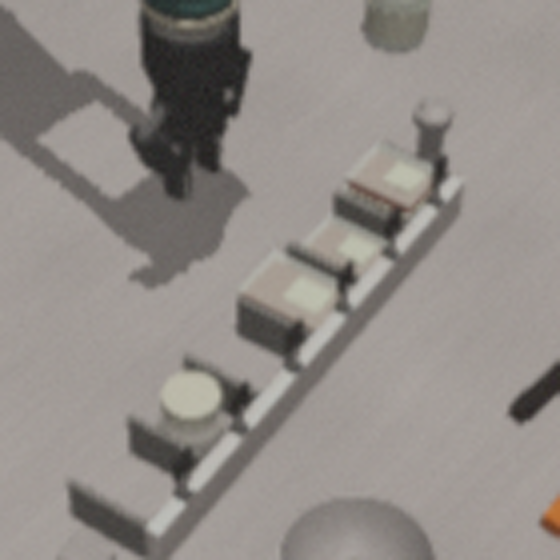

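View pics/t15.png

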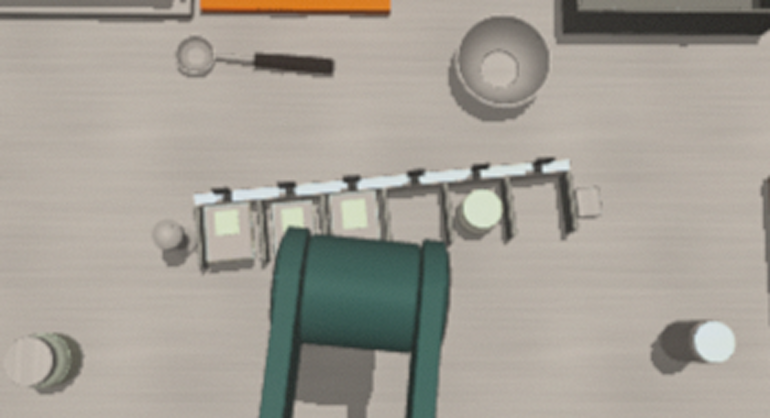

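The near end is at rack x ≈ -44 mm (fully home) and the centre at y ≈ 37.5 mm. The tray is flat and straight, and the gripper is clear of everything.

```bash
python3 -c "
from h import *
st();print(bot.hand_in())"
```

```text
t 22.175 p [0.4686 0.0125 0.1056] rack mm [-106.3   35.4] yaw 5.63 F [-0.29 -0.25 -0.33] grip 0.0343
the job is handed in; nothing more can be done
None
```

I flicked the tabs of gaps 1, 2 and 3 in order, pushed the tray fully home in gap 3, and handed in at 22.2 s of the 64 s. The hand-in gives no verdict.

- **Tabs:** The post stands at the robot's left end. I ran the closed fingertip along the rail at about 78–80 mm height, so tabs 1–3 are the right ones. The wrist pictures showed each of them bent over; I did not measure the bend angle. Tab 4 stood upright when I stopped and lifted off.
- **Tray:** I pushed it sideways, then forward with the fingers part-open. During the sideways push it turned to about 11.5° off the rack, and I straightened it with pushes behind its centre.
- **Last checks:**
  - **Position:** The near end is at rack x ≈ -44 mm, so the centre is about -4 mm, and the centre's y is ≈ 37.5 mm.
  - **Attitude:** It is straight within about 1°. The mean height of its top reads 39 mm, so it lies flat.
  - **Home against the rail:** The push force rose to about 11 N while the tool stood still.
  - **Everything else:** The gripper was clear, with force readings at noise level. The stock, tub, jar, shaker, bowl and spoon show no shift by eye, though I did not measure them.

No check failed or disagreed.

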